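# Close up the thread cabinet

### The job

Close up the thread cabinet for the evening: with the fingertips, push the pulled-out tray of thread cones fully home, and only then push both doors fully shut, in either order. The cones ride in standing up and are not to be touched or lifted, and everything else on the table and on top of the cabinet stays where it is.

Things in the scene. Friction and masses are not known exactly. Their poses are not given: they have to be found in the camera images.
- cabinet: grey sheet-steel cabinet fixed to the table, 220 mm deep (its x), 360 mm wide (its y), 200 mm high (z up). Its open front looks along its own -x, towards the robot; origin at the centre of its underside. Top panel from 188 to 200 mm high, floor panel up to 22 mm, side walls 12 mm thick; between them the front is an open mouth 336 mm wide
- tray (a joint): wooden pull-out tray in the cabinet's mouth; 0 = fully home (front face 8 mm behind the cabinet's front edges), grows in m as it is pulled out along the cabinet's -x, to 0.16. Stays where it is left; about 2 N moves it
- tray_front (a point): middle of the top edge of the tray's front face, on its outer side. The front is a flat board 312 mm wide, 52 mm high (26 to 78 mm above the table) and 12 mm thick; the tray goes back 185 mm from it, its floor is 38 mm above the table, its side and back rims 60 mm. Axes as the cabinet's
- left_door (a joint): blue door hinged on the cabinet's left (+y) front edge; 0 = fully shut across the front, grows in rad as it swings out towards the robot, to 1.95 (at 1.57 it stands straight out along the cabinet's -x). Stays where it is left; about 1 N at its middle moves it
- left_hinge (a point): top of the left door's vertical hinge line, at the cabinet's front left edge, 196 mm above the table. The door is a flat panel reaching 178 mm from this line, 14 to 196 mm above the table; it is 14 mm thick, all on the outer side of the line. The point turns with the door: its -y points from hinge to free edge, its -x out of the outer face
- left_edge (a point): top outer corner of the left door's free edge (178 mm from the hinge line, on the outer face), 196 mm above the table; axes as left_hinge. A bar handle stands 26 mm off the outer face, 22 mm from the free edge, 45 to 123 mm above the table
- right_door (a joint): blue door hinged on the cabinet's right (-y) front edge, the mirror image of the left one: 0 = fully shut, grows in rad as it swings out, to 1.95; same size, handle and stiffness
- right_hinge (a point): top of the right door's hinge line, at the cabinet's front right edge, 196 mm above the table. This point turns with the door: its +y points from the hinge to the free edge, its -x out of the outer face
- right_edge (a point): top outer corner of the right door's free edge, 196 mm above the table; axes as right_hinge
- black_cone: solid upright thread cone, about 54 mm in diameter near the base, 95 mm tall; origin at the centre of its underside; loose, stands on the tray
- beige_cone: solid upright thread cone, about 54 mm in diameter near the base, 95 mm tall; origin at the centre of its underside; loose, stands on the tray
- red_cone: solid upright thread cone, about 54 mm in diameter near the base, 95 mm tall; origin at the centre of its underside; loose, stands on the tray
- brown_cone: solid upright thread cone, about 54 mm in diameter near the base, 95 mm tall; origin at the centre of its underside; bystander standing on the cabinet's top, at least 65 mm behind its front edge
- ferrule_jar: small jar with a black cap, 64 mm in diameter, 75 mm tall, origin under its centre; bystander on the cabinet's top, at least 65 mm behind its front edge
- water_bottle: clear water bottle, 66 mm in diameter, 220 mm tall, origin under its centre; bystander by the table's right or left side
- scissors: scissors lying flat, about 220 mm long, 13 mm high, origin at the pivot on the table; bystander in front on the left
- tape_roll: roll of brown tape lying flat, 96 mm in diameter, 24 mm high, origin under its centre; bystander in front on the right
- pen_pot: black pot with pens, 74 mm in diameter, 175 mm tall over the pens, origin under its centre; bystander by the table's left or right side
Things that resemble listed ones, but are neither listed nor needed, are in the scene too. There is more than one size of the red_cone; the job needs the middle-sized.

How it is judged:
On the way, in this order (a step that is already met when the one before it is completed fails the run):
1. the tray is fully home (value of joint tray below 0.006 m), for 0.2 s.
2. both doors are shut (value of joint each of left_door, right_door below 0.035 rad and value of joint tray below 0.006 m), for 0.2 s.
At the end, for the whole second after the job is handed in: the tray is within 6 mm of fully home, both doors are within 0.035 rad (2 degrees, 6 mm at the free edge) of shut, and the three cones stand upright (within 0.2 rad) and at rest on the tray; released and clear (all of step 2 and angle between each of black_cone, beige_cone, red_cone's own z axis and vertical below 0.2 rad and linear speed of each of black_cone, beige_cone, red_cone below 0.02 m/s and x of black_cone in the frame of tray_front between 0.03 and 0.16 m and x of beige_cone in the frame of tray_front between 0.03 and 0.16 m and x of red_cone in the frame of tray_front between 0.03 and 0.16 m and height (world z) of each of black_cone, beige_cone, red_cone below 0.05 m); the robot touches nothing.
It fails at once if a door was swung across the front while the tray was still out (value of joint tray above 0.012 m and value of joint any of left_door, right_door below 1 rad).
It fails at once if a cone on the tray toppled or was lifted (angle between any of black_cone, beige_cone, red_cone's own z axis and vertical above 0.5 rad or height (world z) of any of black_cone, beige_cone, red_cone above 0.055 m).
It fails at once if the fingers pressed on a cone of the tray (contact force between the fingers and black_cone above 1.5 N or contact force between the fingers and beige_cone above 1.5 N or contact force between the fingers and red_cone above 1.5 N).
It fails at once if a bystander was moved by more than 25 mm or tipped (distance of any of brown_cone, ferrule_jar, water_bottle, scissors, tape_roll, pen_pot from where it was at the start of the episode above 0.025 m or angle between any of brown_cone, ferrule_jar, water_bottle, scissors, tape_roll, pen_pot's own z axis and vertical above 0.4 rad).
It also fails if it takes over 67 s, if anything falls off the work surface, if the arm or the gripper's body presses on something with over 40 N, if the wrist force passes 120 N, or if a joint passes its speed limit or range.

### The arm

A 6-joint arm with a two-finger parallel gripper is mounted at the origin on the work surface. World frame = base frame: x ahead of the robot, y to its left, z up, the work surface at z = 0. Lengths are in m, angles in rad, forces in N, time in s.
With the tool pointing down it reaches from about 0.325 to 0.875 m from the base axis. Payload 4.4 kg.
Tool frame: the origin (TCP) lies midway between the tips of the shut fingers; the grasp point (between the pads) lies 19 mm behind it; z points along the fingers, y is the line along which they close (so a half turn about z gives the same grasp; the last joint's range is limited). The gripper opens to 85 mm and grips with 20 to 120 N. Pads are 22 mm wide; open, the fingers measure 114 mm over their backs; the gripper's body (76 mm by 85 mm) begins 54 mm behind the grasp point. The pads swing forward as they close: fully open they stand 13 mm farther back than shut.
Start: joints at [-1.365, 0.207, 1.542, -0, 1.393, -0.15], TCP at [0.201, -0.539, 0.231] pointing down, gripper open.
Joint ranges: [-2.73, 2.73], [-0.86, 2.22], [0.23, 2.46], [-1.11, 4.25], [0.08, 2.63], [-2.82, 2.82]. Speed limits (rad/s): [2.79, 2.79, 3.14, 3.14, 3.14, 3.14].

### API

Orientations are given as [roll, pitch, yaw] about the fixed x, y, z axes, in that order (R = Rz(yaw) Ry(pitch) Rx(roll)).
In Python, from rig import bot, grab_frame, ticket gives the robot as it stands. The module is installed in compiled form; this text tells all that it offers.
- The arm moves only by the tool jog_arm, never from a script. Its argument "increments" is text: rows parted by semicolons, each of 5 numbers parted by spaces: the shift along the tool's x, y, z in cm, then the turn about the tool's z in degrees, then the finger opening in cm, from 0 to 8.54. A call has 1 to 12 rows; each row shifts and turns the commanded pose from where the row before left it, along the tool's axes as they then stand; what a row does not reach is not made up. A row lasts 1/8 s, in which the tool goes at most 62.5 mm and 10.7 degrees, less where a joint would pass 70% of its speed; a pose out of reach is approached as far as the arm can. A call with a gripper value outside its range is refused whole. The fingers move at their own pace and stop on an object; "newtons" is the grip in N (left out, the last holds). Time passes only in rows, so rows that do not move let the fingers close. It gives the time, the measured TCP pose, the force, the opening and the grip force at its end, in the units of the state.
- bot.get_obs(): the state, without advancing time (a new reading comes with each control period).
- grab_frame(name): name is "scene" or "top" or "wrist"; returns a dict with "img" (420x560x3 uint8, red, green, blue), "intrinsics" (3x3 intrinsics, pixels), "pose" (4x4, takes a point from camera to world coordinates). Camera axes: x right, y down, z forward; pixel columns grow to the right and rows downward; lengths in m; the calibration is good to about 2 mm. The wrist camera is an equidistant fisheye: a pixel r from the principal point sees the ray r / f radians off the axis. A picture is of the moment at which its call begins. There is no depth.
- ticket.finish_job(): hands the job in; it is judged then, once.
The state is a dict: "clock": time; "joint_pos": joint angles; "qd": joint speeds; "tau": joint torques, N m; "ee_pos": TCP position; "ee_rot": TCP orientation; "ft_force": force on the tool from outside, world axes, zero at the start; "torque": the same for the moment, N m; "finger_gap": finger opening in m; "gripper_force": force on a finger pad.
Only numpy, scipy, OpenCV 4.12 (cv2) and the standard library are available. Lean on these libraries where they do the work, as an engineer would, in place of code of your own. Each camera call takes 0.05 s, during which the arm holds its last target. There are 200 camera calls.

## Working session

There is one attempt and no reset: what is moved stays moved. The work goes in short steps, Python scripts to look and compute and a tool call to move; the robot and the scene stay as the last step left them, time stands still between calls to the robot, and variables do not carry over. Pictures are saved under pics/ and viewed, at most 10 in all, crops included, and the job is handed in when it is done.

Besides the shell and the picture viewer there is one more tool, called after "Call:" in YAML: its name, and indented under it one key for each argument. jog_arm: Moves the arm, as the interface text tells. Its arguments: {"type":"object","properties":{"increments":{"type":"string"},"newtons":{"type":"number"}},"required":["increments"]}

```bash
mkdir -p pics
python3 - <<'E'
from rig import bot, grab_frame
import cv2,numpy as np
o=bot.get_obs();print(o['clock'],o['ee_pos'],o['ee_rot'],o['finger_gap'])
for n in("scene","top"):
    f=grab_frame(n);cv2.imwrite(f'pics/{n}.png',f['img'][:,:,::-1]);np.savez(f'{n}.npz',**f);print(n,f['intrinsics'],f['pose'])
E
```

```text
0.0 [ 0.20063901 -0.53803658  0.23010819] [-3.13927813e+00 -3.37014441e-04  3.56744901e-01] 0.08535047583162879
scene [[486.90847192   0.         276.35012856]
 [  0.         486.90847192 201.97035558]
 [  0.           0.           1.        ]] [[ 0.29715106 -0.85797264  0.41902769 -0.11347599]
 [-0.95476578 -0.27209884  0.11993551 -0.19009419]
 [ 0.01111556 -0.43571226 -0.90001737  1.54591198]
 [ 0.          0.          0.          1.        ]]
top [[463.63319131   0.         271.93918317]
 [  0.         463.63319131 220.38399654]
 [  0.           0.           1.        ]] [[ 0.00513352 -0.97699264  0.21321124  0.21375365]
 [-0.99998065 -0.00426621  0.00452774  0.00387738]
 [-0.00351397 -0.21323036 -0.97699563  1.65179571]
 [ 0.          0.          0.          1.        ]]
```

View pics/scene.png

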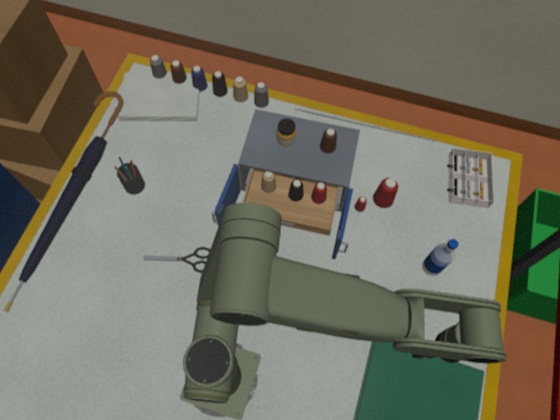

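View pics/top.png

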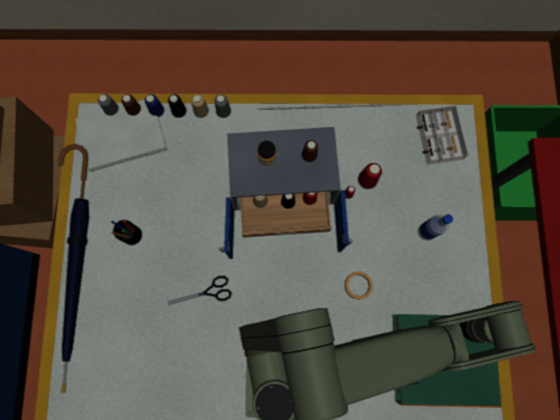

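The top view shows the cabinet at (284,160), the tray front near row 235, and the doors at (229,227) and (345,220). Both doors are open about 90°. There are three possible red cones: one on the tray (310,197), a small one on the table (350,191) and a large one on the table (371,175). The tray one is the middle-sized, so I'll check it in a close crop.

Run:
```python
import cv2,numpy as np
i=cv2.imread('pics/top.png')[120:265,205:395]
i=cv2.resize(i,None,fx=4,fy=4,interpolation=cv2.INTER_CUBIC);i=cv2.convertScaleAbs(i,alpha=1.8)
cv2.imwrite('pics/crop.png',i)
```

```text
(no output)
```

View pics/crop.png

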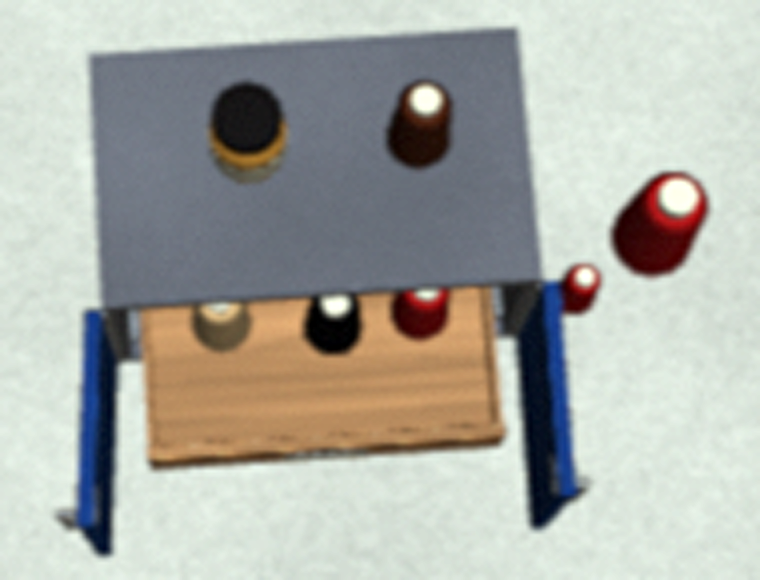

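The crop shows the tray carrying three equal cones (beige, black, red), so the middle-sized red is the tray one. It also gives the cabinet top corners (90,55), (517,28), (541,280), (104,306), the tray front top edge (152,458)–(503,434), and the door top ends (78,522) and (575,490).

```bash
cat > h.py <<'E'
import numpy as np
def back(n,uv,z):
    f=np.load(n+'.npz');K=f['intrinsics'];P=f['pose']
    d=P[:3,:3]@np.linalg.solve(K,[uv[0],uv[1],1]);o=P[:3,3]
    return (o+d*(z-o[2])/d[2])
E
python3 - <<'E'
from h import back
import numpy as np
np.set_printoptions(precision=4,suppress=True)
c=lambda u,v:(205+u/4,120+v/4)
P={}
for n,p,z in [('BL',(90,55),.2),('BR',(517,28),.2),('FR',(541,280),.2),('FL',(104,306),.2),('TL',(152,456),.078),('TR',(503,432),.078),('Lhinge',(86,311),.196),('LeO',(78,522),.196),('LeI',(97,525),.196),('RhO',(562,283),.196),('ReO',(576,490),.196),('ReI',(557,495),.196),('redtop',(425,292),.133),('tape',(0,0),0)]:
    if n=='tape': q=back('top',(358,286),.024)
    else:q=back('top',c(*p),z)
    P[n]=q;print(n,q)
print('W',np.linalg.norm(P['FL']-P['FR']),np.linalg.norm(P['BL']-P['BR']),'D',np.linalg.norm(P['FL']-P['BL']))
w=P['FL']-P['FR']+P['BL']-P['BR'];d=P['BL']-P['FL']+P['BR']-P['FR']
yaw=np.arctan2(-w[0],w[1]);print(yaw,np.arctan2(d[1],d[0]))
R=np.array([[np.cos(yaw),-np.sin(yaw)],[np.sin(yaw),np.cos(yaw)]])
ctr=sum(P[k][:2] for k in('BL','BR','FL','FR'))/4
print('ctr',ctr)
for k,v in P.items(): print(k,(v[:2]-ctr)@R)
E
```

```text
BL [0.8263 0.1607 0.2   ]
BR [ 0.8518 -0.1965  0.2   ]
FR [ 0.6326 -0.2109  0.2   ]
FL [0.6093 0.1438 0.2   ]
TL [0.5086 0.1109 0.078 ]
TR [ 0.5311 -0.1925  0.078 ]
Lhinge [0.6061 0.1587 0.196 ]
LeO [0.4331 0.1605 0.196 ]
LeI [0.4308 0.1454 0.196 ]
RhO [ 0.6313 -0.2285  0.196 ]
ReO [ 0.4606 -0.2347  0.196 ]
ReI [ 0.4565 -0.2195  0.196 ]
redtop [ 0.641  -0.1221  0.133 ]
tape [ 0.3363 -0.2896  0.024 ]
W 0.3554015919780657 0.35810916753043964 D 0.2177118223756518
0.06842791538539005 0.07150267073992615
ctr [ 0.73   -0.0257]
BL [0.1089 0.1794]
BR [ 0.1098 -0.1787]
FR [-0.1098 -0.178 ]
FL [-0.1089  0.1774]
TL [-0.2115  0.1514]
TR [-0.2098 -0.1527]
Lhinge [-0.111   0.1925]
LeO [-0.2835  0.2061]
LeI [-0.2868  0.1912]
RhO [-0.1123 -0.1955]
ReO [-0.2831 -0.1901]
ReI [-0.2861 -0.1746]
redtop [-0.0954 -0.09  ]
tape [-0.4108 -0.2363]
```

Cabinet centre is at (0.730, -0.026) with yaw 0.07. The tray is out about 0.11 m, and the left and right doors are at about 1.63 and 1.54 rad. I'll push the tray with the back of an open finger, with tool y along cabinet x, because a finger that sticks out past the gripper body clears the cabinet lip. First move: to the space in front of the tray.

Call:
jog_arm:
  increments: "3.52 -3.46 0 0 8.5;3.52 -3.46 0 0 8.5;3.52 -3.46 0 0 8.5;3.52 -3.46 0 0 8.5;3.52 -3.46 0 0 8.5;3.52 -3.46 0 0 8.5;3.52 -3.46 0 0 8.5;3.52 -3.46 0 0 8.5;3.52 -3.46 0 0 8.5;3.52 -3.46 0 0 8.5;3.52 -3.46 0 0 8.5;0 0 0 0 8.5"

```text
clock: 1.6
ee_pos: [0.431, -0.0441, 0.2309]
ee_rot: [-3.141, 0.0, 0.363]
ft_force: [-1.4, -0.3, -0.7]
finger_gap: 0.0848
gripper_force: 0.0
```

Call:
jog_arm:
  increments: "0 0 0 -9.2 8.5;0 0 0 -9.2 8.5;0 0 0 -9.2 8.5;0 0 0 -9.2 8.5;0 0 0 -9.2 8.5;0 0 0 -9.2 8.5;0 0 0 -9.2 8.5;0 0 0 -9.2 8.5;0 0 0 0 8.5;0 0 0 0 8.5"

```text
clock: 2.85
ee_pos: [0.4304, -0.0474, 0.2311]
ee_rot: [-3.141, 0.0, 1.638]
ft_force: [0.7, 0.5, 0.8]
finger_gap: 0.085
gripper_force: 0.0
```

Call:
jog_arm:
  increments: "0 0 4 0 8.5;0 0 4 0 8.5;0 0 4 0 8.5;0 0 4 0 8.5;0 0 3.2 0 8.5;0 0 0 0 8.5;0 0 0 0 8.5"

```text
clock: 3.72
ee_pos: [0.4317, -0.0473, 0.0403]
ee_rot: [3.14, 0.001, 1.641]
ft_force: [0.6, -0.5, 0.2]
finger_gap: 0.085
gripper_force: 0.0
```

Run:
```python
from rig import grab_frame
import cv2,numpy as np
a=grab_frame("scene")['img'][140:280,190:390];b=grab_frame("wrist")['img']
a=cv2.resize(a,(560,392),interpolation=cv2.INTER_CUBIC);b=cv2.resize(b,(240,180))
o=np.zeros((392,800,3),np.uint8);o[:,:560]=a;o[:180,560:]=b
cv2.imwrite('pics/p1.png',cv2.convertScaleAbs(o[:,:,::-1],alpha=1.6))
```

```text
(no output)
```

View pics/p1.png

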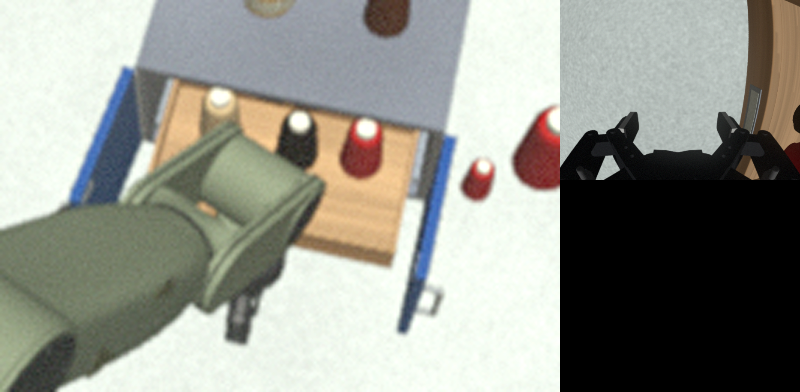

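The doors and tray are as measured. The finger is about 30 mm short of the tray front, and the cones stand about 100 mm behind it. Pushing gently.

Call:
jog_arm:
  increments: "0 1 0 0 8.5;0 1 0 0 8.5;0 0.5 0 0 8.5;0 0.3 0 0 8.5;0 0.3 0 0 8.5;0 0.4 0 0 8.5;0 0.5 0 0 8.5;0 0.6 0 0 8.5;0 0.6 0 0 8.5;0 0.6 0 0 8.5;0 0.6 0 0 8.5;0 0.6 0 0 8.5"

```text
clock: 5.32
ee_pos: [0.5008, -0.0419, 0.0392]
ee_rot: [-3.141, -0.0, 1.641]
ft_force: [-1.7, 0.8, -0.9]
finger_gap: 0.085
gripper_force: 0.8
```

Call:
jog_arm:
  increments: "0 0.6 0 0 8.5;0 0.6 0 0 8.5;0 0.6 0 0 8.5;0 0.6 0 0 8.5;0 0.6 0 0 8.5;0 0.6 0 0 8.5;0 0.6 0 0 8.5;0 0.5 0 0 8.5;0 0.5 0 0 8.5;0 0.5 0 0 8.5"

```text
clock: 6.58
ee_pos: [0.5578, -0.038, 0.0394]
ee_rot: [3.141, 0.0, 1.641]
ft_force: [-1.3, 0.2, 0.2]
finger_gap: 0.085
gripper_force: 0.8
```

Call:
jog_arm:
  increments: "0 0.3 0 0 8.5;0 0.3 0 0 8.5;0 0.2 0 0 8.5;0 0.2 0 0 8.5;0 0.1 0 0 8.5;0 0.1 0 0 8.5"

```text
clock: 7.32
ee_pos: [0.5695, -0.0372, 0.0394]
ee_rot: [3.141, 0.0, 1.641]
ft_force: [-2.0, -0.5, 0.5]
finger_gap: 0.0852
gripper_force: 0.8
```

Call:
jog_arm:
  increments: "0 0.1 0 0 8.5;0 0.1 0 0 8.5;0 0 0 0 8.5"

```text
clock: 7.7
ee_pos: [0.5717, -0.037, 0.0394]
ee_rot: [3.141, 0.0, 1.641]
ft_force: [-0.7, -0.3, -0.3]
finger_gap: 0.0849
gripper_force: 0.3
```

Not at the stop yet, so I'll go on in small steps until the force rises.

Call:
jog_arm:
  increments: "0 0.1 0 0 8.5;0 0.1 0 0 8.5;0 0 0 0 8.5"

```text
clock: 8.07
ee_pos: [0.5729, -0.0369, 0.0393]
ee_rot: [-3.14, 0.0, 1.641]
ft_force: [-4.5, -0.6, 2.4]
finger_gap: 0.0851
gripper_force: 2.0
```

Call:
jog_arm:
  increments: "0 0.1 0 0 8.5;0 0.1 0 0 8.5;0 0 0 0 8.5"

```text
clock: 8.45
ee_pos: [0.5728, -0.0369, 0.0394]
ee_rot: [-3.136, -0.0, 1.642]
ft_force: [-10.9, -1.5, 8.2]
finger_gap: 0.0852
gripper_force: 5.8
```

Force rose at the predicted home position. Backing off, raising and looking.

Call:
jog_arm:
  increments: "0 -0.5 0 0 8.5;0 -2 0 0 8.5;0 -4 0 0 8.5;0 -4 0 0 8.5;0 -4.5 0 0 8.5;0 0 -4 0 6;0 0 -5 0 4;0 0 -5 0 2;0 0 -5 0 0;0 0 -4 0 0;0 0 0 0 0"

```text
clock: 9.82
ee_pos: [0.4289, -0.048, 0.2737]
ee_rot: [3.131, 0.004, 1.642]
ft_force: [0.2, -0.7, 0.1]
finger_gap: -0.0002
gripper_force: 0.0
```

Run:
```python
from rig import grab_frame
import cv2,numpy as np
f=grab_frame("top");np.savez('top.npz',**f)
a=f['img'][120:270,190:390]
a=cv2.resize(a,(800,600),interpolation=cv2.INTER_CUBIC)
cv2.imwrite('pics/p2.png',cv2.convertScaleAbs(a[:,:,::-1],alpha=1.7))
```

```text
(no output)
```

View pics/p2.png

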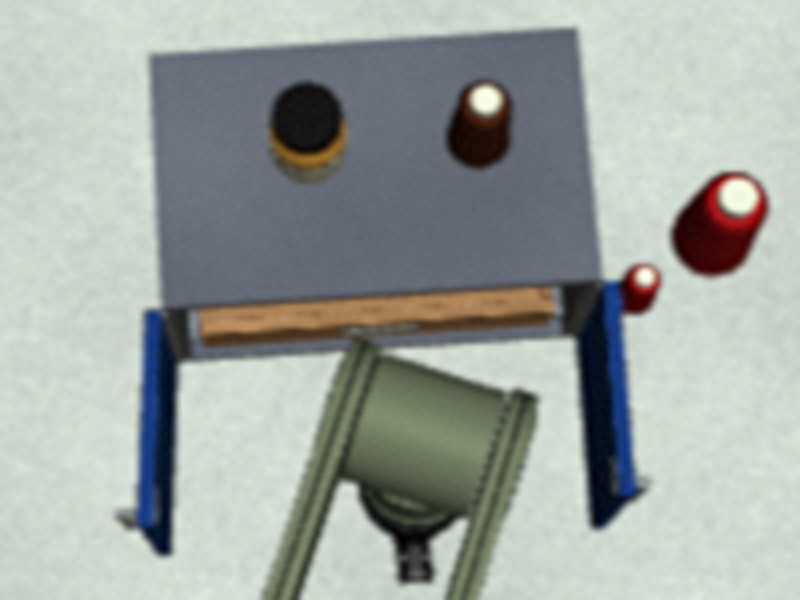

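The tray front sits parallel inside the mouth, with its bottom edge at (203,344)–(556,318). I'll check its depth and compute the left door sweep.

```bash
cat >> h.py <<'E'
yaw=.07;R=np.array([[np.cos(yaw),-np.sin(yaw)],[np.sin(yaw),np.cos(yaw)]]);ctr=np.array([.730,-.0257])
cab=lambda p:(np.asarray(p)[:2]-ctr)@R
def arc(side,ths,r=.12,gap=0):
    out=[]
    for t in ths:
        u=np.array([-np.sin(t),-side*np.cos(t)]);n=np.array([-np.cos(t),side*np.sin(t)])
        out.append(np.array([-.11,side*.18])+r*u+(.014+gap+.0145*abs(n[0])+.011*abs(n[1]))*n)
    return np.array(out)
E
python3 - <<'E'
from h import *
from rig import bot
np.set_printoptions(precision=2,suppress=True)
for q in[(203,344),(556,318)]: print('front',cab(back('top',(190+q[0]/4,120+q[1]/4),.026))*1000)
c=cab(bot.get_obs()['ee_pos']);print('tcp',c*100)
for s,t0 in((1,1.63),(-1,1.54)):
    print('pre',arc(s,[t0],gap=.025)*100)
    a=arc(s,np.linspace(t0,0,24));print((a[0])*100);print(np.diff(a,axis=0)[:,::-1]*100)
E
```

```text
front [-97.96 157.36]
front [ -94.73 -163.01]
tcp [-30.35  -0.06]
pre [[-22.68  23.78]]
[-22.83  21.29]
[[-0.91 -0.2 ]
 [-0.76 -0.15]
 [-0.77 -0.1 ]
 [-0.79 -0.05]
 [-0.8   0.  ]
 [-0.8   0.06]
 [-0.81  0.11]
 [-0.81  0.17]
 [-0.8   0.23]
 [-0.79  0.29]
 [-0.78  0.34]
 [-0.76  0.4 ]
 [-0.73  0.46]
 [-0.71  0.52]
 [-0.67  0.58]
 [-0.63  0.63]
 [-0.59  0.68]
 [-0.54  0.73]
 [-0.49  0.78]
 [-0.43  0.82]
 [-0.37  0.86]
 [-0.31  0.89]
 [-0.24  0.92]]
pre [[-23.15 -22.67]]
[-23.07 -20.17]
[[ 0.72 -0.13]
 [ 0.73 -0.08]
 [ 0.74 -0.04]
 [ 0.75  0.01]
 [ 0.76  0.06]
 [ 0.76  0.1 ]
 [ 0.76  0.16]
 [ 0.76  0.21]
 [ 0.75  0.26]
 [ 0.74  0.31]
 [ 0.72  0.36]
 [ 0.7   0.42]
 [ 0.68  0.47]
 [ 0.65  0.52]
 [ 0.62  0.57]
 [ 0.58  0.62]
 [ 0.54  0.66]
 [ 0.5   0.71]
 [ 0.45  0.74]
 [ 0.4   0.78]
 [ 0.34  0.81]
 [ 0.28  0.84]
 [ 0.22  0.87]]
```

The tray is home within measurement error. Now over to the outside of the left door and down.

Call:
jog_arm:
  increments: "4 1.3 0 0 0;4 1.3 0 0 0;4 1.3 0 0 0;4 1.3 0 0 0;4 1.3 0 0 0;3.8 1.2 0 0 0;0 0 0 0 0;0 0 3.6 0 0;0 0 3.6 0 0;0 0 3.6 0 0;0 0 0 0 0;0 0 0 0 0"

```text
clock: 11.38
ee_pos: [0.4862, 0.1951, 0.1619]
ee_rot: [3.141, -0.0, 1.641]
ft_force: [-0.2, -0.6, 1.1]
finger_gap: -0.0001
gripper_force: 0.0
```

Run:
```python
from h import *
from rig import bot
o=bot.get_obs();print(cab(o['ee_pos'])*100,o['ee_pos'],o['ee_rot'],o['ft_force'])
```

```text
[-22.77713678  23.73444525] [0.4861859  0.19513222 0.16190399] [ 3.14085147e+00 -1.07854046e-05  1.64068700e+00] [-0.22068884 -0.58925158  1.09889732]
```

Call:
jog_arm:
  increments: "-1.2 0 0 0 0;-1.2 0 0 0 0;-0.9 -0.2 0 0 0;-0.8 -0.2 0 0 0;-0.8 -0.1 0 0 0;-0.8 0 0 0 0;-0.8 0 0 0 0;-0.8 0 0 0 0;-0.8 0.1 0 0 0;-0.8 0.2 0 0 0;-0.8 0.2 0 0 0;-0.8 0.3 0 0 0"

```text
clock: 12.88
ee_pos: [0.4962, 0.0905, 0.1612]
ee_rot: [-3.141, -0.0, 1.641]
ft_force: [-0.4, 1.4, 0.5]
finger_gap: 0.0001
gripper_force: 0.6
```

Call:
jog_arm:
  increments: "-0.8 0.4 0 0 0;-0.8 0.4 0 0 0;-0.7 0.5 0 0 0;-0.7 0.5 0 0 0;-0.7 0.6 0 0 0;-0.6 0.6 0 0 0;-0.6 0.7 0 0 0;-0.5 0.7 0 0 0;-0.5 0.8 0 0 0;-0.4 0.8 0 0 0;-0.4 0.8 0 0 0"

```text
clock: 14.25
ee_pos: [0.5692, 0.0288, 0.1612]
ee_rot: [-3.141, -0.0, 1.641]
ft_force: [-1.8, 1.1, -0.4]
finger_gap: -0.0
gripper_force: 0.5
```

Run:
```python
from h import *
from rig import bot
o=bot.get_obs();print(cab(o['ee_pos'])*100,'target',arc(1,[0])*100)
```

```text
[-15.65604915   6.55951137] target [[-13.85   6.  ]]
```

Door contact is steady. Finishing the last 18 mm in small steps.

Call:
jog_arm:
  increments: "-0.2 0.5 0 0 0;-0.2 0.5 0 0 0;0 0.3 0 0 0;0 0.2 0 0 0;0 0.2 0 0 0;0 0.1 0 0 0;0 0 0 0 0"

```text
clock: 15.12
ee_pos: [0.5871, 0.0264, 0.1613]
ee_rot: [3.141, -0.0, 1.641]
ft_force: [-1.0, -0.2, 0.4]
finger_gap: -0.0001
gripper_force: 0.3
```

Call:
jog_arm:
  increments: "0 0.1 0 0 0;0 0.1 0 0 0;0 0.1 0 0 0;0 0 0 0 0"

```text
clock: 15.62
ee_pos: [0.5886, 0.0263, 0.1613]
ee_rot: [-3.138, 0.0, 1.641]
ft_force: [-4.9, -1.9, 3.2]
finger_gap: -0.0001
gripper_force: 3.0
```

Call:
jog_arm:
  increments: "0 0.1 0 0 0;0 0.1 0 0 0;0 0 0 0 0"

```text
clock: 16.0
ee_pos: [0.5886, 0.0263, 0.1613]
ee_rot: [-3.134, 0.0, 1.642]
ft_force: [-12.4, -2.0, 7.0]
finger_gap: 0.0002
gripper_force: 6.2
```

Call:
jog_arm:
  increments: "0 -0.5 0 0 0;0 -3 0 0 0;0 -4 0 0 0;0 0 -4 0 0;0 0 -4 0 0;0 0 -3.5 0 0;0 0 0 0 0"

```text
clock: 16.88
ee_pos: [0.52, 0.0213, 0.2804]
ee_rot: [3.132, 0.001, 1.642]
ft_force: [0.9, 0.2, 0.4]
finger_gap: -0.0
gripper_force: 0.0
```

Run:
```python
from h import *
from rig import bot
o=bot.get_obs();c=cab(o['ee_pos']);print(c*100,o['ee_pos'],o['joint_pos'],(arc(-1,[1.54],gap=.025)[0]-c)*100)
```

```text
[-20.6221857   6.1571936] [0.51997666 0.0212974  0.28042237] [-1.25865796e-01  4.73816197e-02  1.61783387e+00  6.47619804e-04
  1.46645249e+00 -1.96697294e-01] [ -2.52744027 -28.82943035]
```

Left door shut: hard stop at the predicted place. Now the right door.

Call:
jog_arm:
  increments: "-4.8 -0.4 0 0 0;-4.8 -0.4 0 0 0;-4.8 -0.4 0 0 0;-4.8 -0.4 0 0 0;-4.8 -0.4 0 0 0;-4.8 -0.5 0 0 0;0 0 0 0 0;0 0 4 0 0;0 0 4 0 0;0 0 3.7 0 0;0 0 0 0 0;0 0 0 0 0"

```text
clock: 18.38
ee_pos: [0.5133, -0.2674, 0.1602]
ee_rot: [3.14, 0.001, 1.642]
ft_force: [0.2, -0.1, 0.8]
finger_gap: 0.0
gripper_force: 0.0
```

Run:
```python
from h import *
from rig import bot
o=bot.get_obs();c=cab(o['ee_pos']);print(c*100,o['ee_pos'],o['ft_force'],o['ee_rot'])
```

```text
[-23.31065641 -22.59730153] [ 0.51326951 -0.26742374  0.16024912] [ 0.17884593 -0.14089469  0.79276974] [3.14024441e+00 6.99970172e-04 1.64212866e+00]
```

Call:
jog_arm:
  increments: "1.2 0.1 0 0 0;1.2 0.1 0 0 0;0.7 -0.1 0 0 0;0.7 -0.1 0 0 0;0.8 0 0 0 0;0.8 0 0 0 0;0.8 0 0 0 0;0.8 0.1 0 0 0;0.8 0.2 0 0 0;0.8 0.2 0 0 0;0.7 0.3 0 0 0;0.7 0.3 0 0 0"

```text
clock: 19.88
ee_pos: [0.5165, -0.1667, 0.1593]
ee_rot: [-3.141, -0.0, 1.641]
ft_force: [-0.2, -2.2, 0.3]
finger_gap: -0.0002
gripper_force: 0.6
```

Call:
jog_arm:
  increments: "0.7 0.4 0 0 0;0.7 0.4 0 0 0;0.7 0.5 0 0 0;0.6 0.5 0 0 0;0.6 0.6 0 0 0;0.6 0.6 0 0 0;0.5 0.7 0 0 0;0.5 0.7 0 0 0;0.4 0.7 0 0 0;0.4 0.8 0 0 0;0.3 0.8 0 0 0"

```text
clock: 21.25
ee_pos: [0.5795, -0.1023, 0.1592]
ee_rot: [-3.141, -0.0, 1.641]
ft_force: [-0.8, -0.6, -0.1]
finger_gap: 0.0001
gripper_force: 0.6
```

Run:
```python
from h import *
from rig import bot
o=bot.get_obs();print(cab(o['ee_pos'])*100,'target',arc(-1,[0])*100)
```

```text
[-15.55266019  -6.58918532] target [[-13.85  -6.  ]]
```

Call:
jog_arm:
  increments: "0.2 0.5 0 0 0;0.1 0.5 0 0 0;0 0.3 0 0 0;0 0.2 0 0 0;0 0.2 0 0 0;0 0.1 0 0 0;0 0 0 0 0"

```text
clock: 22.12
ee_pos: [0.5968, -0.0984, 0.1593]
ee_rot: [3.141, 0.0, 1.641]
ft_force: [-1.1, 0.0, 0.0]
finger_gap: -0.0001
gripper_force: 0.3
```

Call:
jog_arm:
  increments: "0 0.1 0 0 0;0 0.1 0 0 0;0 0.1 0 0 0;0 0.1 0 0 0;0 0 0 0 0"

```text
clock: 22.75
ee_pos: [0.5975, -0.0982, 0.1593]
ee_rot: [-3.134, -0.001, 1.641]
ft_force: [-11.1, 0.8, 6.9]
finger_gap: 0.0
gripper_force: 5.8
```

Hard stop reached. Backing off, raising and checking.

Call:
jog_arm:
  increments: "0 -0.5 0 0 0;0 -3 0 0 0;0 -5 0 0 0;0 -5 0 0 0;0 -5 0 0 0;0 0 -4 0 0;0 0 -4 0 0;0 0 0 0 0;0 0 0 0 0"

```text
clock: 23.88
ee_pos: [0.4164, -0.1112, 0.2393]
ee_rot: [3.14, 0.001, 1.641]
ft_force: [0.8, -0.5, 0.3]
finger_gap: -0.0002
gripper_force: 0.0
```

Run:
```python
from rig import grab_frame
import cv2,numpy as np
f=grab_frame("top");np.savez('top.npz',**f)
a=cv2.resize(f['img'][120:270,190:390],(800,600),interpolation=cv2.INTER_CUBIC)
cv2.imwrite('pics/p3.png',cv2.convertScaleAbs(a[:,:,::-1],alpha=1.7))
```

```text
(no output)
```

View pics/p3.png

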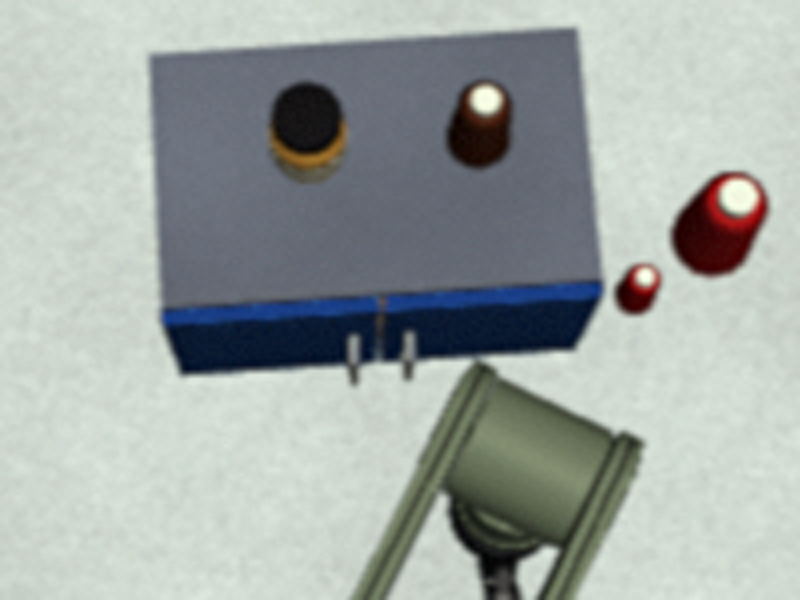

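Both doors lie flush across the front, with the seam at (380,330). The jar and brown cone haven't moved, and the arm is clear.

```bash
python3 -c "
from rig import ticket
print(ticket.finish_job())"
```

```text
the job is handed in; nothing more can be done
None
```

I pushed the tray home first, then shut the left and right doors; each was pushed to its stop, the last picture shows both doors flush and the arm clear, and the job is handed in (no verdict was returned).

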